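# Hold the block clamp open against its spring

### The arm

A 6-joint arm with a two-finger parallel gripper is mounted at the origin on a cart in front of the work surface, level with it; the furniture and walls round the work are solid. World frame = base frame: x ahead of the robot, y to its left, z up, the work surface at z = 0. Lengths are in m, angles in rad, forces in N, time in s.
With the tool pointing down it reaches from about 0.4 to 0.825 m from the base axis. Payload 7 kg.
Tool frame: the origin (TCP) lies between the finger pads; the fingertips stand 8 mm ahead of it and the grasp point (between the pads) lies 11 mm behind it (arm.finger_overhang is the distance from the TCP to the fingertips, in m); z points along the fingers, y is the line along which they close (so a half turn about z gives the same grasp; the last joint's range is limited). The gripper opens to 88 mm and grips with 3 to 60 N. Pads are 19 mm wide; open, the fingers measure 130 mm over their backs; the gripper's body (78 mm by 193 mm) begins 47 mm behind the grasp point.
Start: joints at [1.465, 0.359, 0.012, 0, -1.224, -0.288], TCP at [0.259, 0.623, 0.235] pointing down, gripper open.
Joint ranges: [-3.07, 3.07], [-1.43, 2.12], [-1.02, 1.25], [-3.03, 1.67], [-3.05, -0], [-3.03, 3.03]. Speed limits (rad/s): [2.39, 2.39, 3.01, 3.14, 3.14, 3.14].

### API

Orientations are given as [roll, pitch, yaw] about the fixed x, y, z axes, in that order (R = Rz(yaw) Ry(pitch) Rx(roll)).
In Python, from station import arm gives the robot as it stands.
- The arm moves only by the tool move_arm, never from a script. Its argument "rows" is text: rows parted by semicolons, each of 7 numbers parted by spaces: the turn, a rotation vector about the tool's x, y, z in degrees, then the shift along the tool's x, y, z in m, then the finger opening in m, from 0 to 0.0876. A call has 1 to 8 rows; each row shifts and turns the commanded pose from where the row before left it, along the tool's axes as they then stand; what a row does not reach is not made up. A row lasts 1/8 s, in which the tool goes at most 62.5 mm and 10.7 degrees, less where a joint would pass 70% of its speed; a pose out of reach is approached as far as the arm can. A call is refused whole if a number of a shift passes 0.0625 or a number of a turn 10.7, either way. A call with a gripper value outside its range is refused whole. The fingers move at their own pace and stop on an object; "squeeze" is the grip in N (left out, the last holds). Time passes only in rows, so rows that do not move let the fingers close. It gives the time, the measured TCP pose, the force, the opening and the grip force at its end, in the units of the state.
- arm.get_state(): the state, without advancing time (a new reading comes with each control period).
- arm.grab_frame(name): name is "scene" or "top" or "wrist"; returns (picture, depth): 400x640x3 uint8, blue, green, red; 400x640 float32, m along the optical axis (not along the pixel's ray), 0 where there is no reading.
- arm.camera_model(name): a dict with "mtx" (3x3 intrinsics, pixels), "camera_from_world" (4x4, takes a point from world to camera coordinates); the wrist camera has in their place "mount" (4x4, takes a point from camera to tool coordinates, whose origin is the TCP and whose axes are the flange's). Camera axes: x right, y down, z forward; pixel columns grow to the right and rows downward; lengths in m; the calibration is good to about 2 mm. A picture is of the moment at which its call begins: read the wrist's pose just before it. camera_model takes no time and is no camera call.
- arm.job_done(): hands the job in; it is judged then, once.
The state is a dict: "t": time; "q": joint angles; "qd": joint speeds; "joint_efforts": joint torques, N m; "eef_pos": TCP position; "ee_rot": TCP orientation; "force": force on the tool from outside, world axes, zero at the start; "moment": the same for the moment, N m; "width": finger opening in m; "gripper_force": force on a finger pad.
Only numpy, scipy, OpenCV 4.12 (cv2) and the standard library are available. Lean on these libraries where they do the work, as an engineer would, in place of code of your own. Each camera call takes 0.05 s, during which the arm holds its last target. There are 200 camera calls.

### The job

Make the little block clamp ready for a change of block: first swing its red-knobbed locking lever right over to its open end, which frees the spring arm, then move the spring arm forward by its upright blue post, against its spring, all the way to its stop. Finish while still holding the post there, because the arm springs back when let go: do not release it at the end. Leave the blue-based wax block lying in the clamp and do not disturb the pot, the green cassette or the tweezers beside it.

Things in the scene. Friction and masses are not known exactly. Their poses are not given: they have to be found in the camera images.
- block_clamp: the clamp, fixed to the bench: base plate 150 x 165 x 12 mm, within 0.5 rad of square to the bench; origin on the bench under the arm's pivot. In its frame (mm): post at (-60, -104) at rest, (60, -104) wound, so the arm goes forward along its +x; lever axle (-51, -28, 30); grey nest with the block at (42, 35), top z 46; hub top z 51. Only the lever and post are higher.
- wind_angle (a joint): angle of the spring arm about its upright pivot: 0 at rest, grows counter-clockwise from above as it is wound forward, stop at 1.05. Steel bar 12 mm wide, z 34 to 42 mm, post 120 mm from the pivot. Spring: about 2 N at the post to start, 5.1 N at the stop; it drives the arm back when let go. The shut lever's claw blocks it within about 0.1 rad.
- spring_arm: the spring arm, a steel bar with an upright round blue plastic post at its end, 16 mm across and 50 mm tall, from z 42 to z 92 mm over the bench. Origin on the bench on the pivot axis, x along the bar towards the post. Hold or push the arm by the post.
- post_mid (a point): centre line of the blue post, 28 mm above its foot (z 70 mm)
- pivot (a point): point on the spring arm's upright pivot axis, at the height of post_mid (z 70 mm); the post runs about it on a circle of 120 mm radius
- lock_lever (a joint): angle of the locking lever about its level axle: 0 shut, 1.6 fully open (end stop); starts at 0 to 0.1. Shut, the knob leans forward over the spring arm, 40 degrees above level; it swings up and back over the axle, to 48 degrees above level on the other side. Stiff (about 1 N at the knob), stays where it is left.
- lever_knob (a point): centre of the red ball knob, 20 mm across, at the end of the locking lever (8 mm rod), 70 mm from the axle; z 75 mm when shut, 100 mm upright, 82 mm when open. A steel claw 10 mm wide hangs from the lever under the knob; a grip across the knob along the axle clears it.
- lever_hinge (a point): point on the lever's level axle in the lever's plane, z 30 mm. The lever swings in the upright plane through this point and the knob; the axle is level and at right angles to that plane.
- wax_block_mid (a point): centre of the blue cassette with a white wax block on it, 28 x 40 x 11 mm, lying loose in the grey nest of the clamp, its underside at z 30 mm; leave it
- yellow_pot_mid (a point): yellow-lidded white pot, 48 mm across and 62 mm tall, standing loose beyond the clamp; point 5 mm above its foot; leave it
- green_cassette_mid (a point): green cassette 28 x 43 x 7 mm, loose on the bench to the left of the clamp; its centre; leave it
- tweezers_mid (a point): steel tweezers 12 x 120 x 9 mm, loose on the bench to the left of the clamp; their centre; leave them

How it is judged:
By the outcome, as a careful person would: the job done as asked, in the order asked, and still so for the second after the job is handed in, while the arm keeps its last pose, push and grip.
It also fails if it takes over 48 s, if anything falls off the work surface, if the arm or the gripper's body presses on something with over 40 N, if the wrist force passes 120 N, or if a joint passes its speed limit or range.

## Working session

There is one attempt and no reset: what is moved stays moved. The work goes in short steps, Python scripts to look and compute and a tool call to move; the robot and the scene stay as the last step left them, time stands still between calls to the robot, and variables do not carry over. Pictures are saved under pics/ and viewed, at most 10 in all, crops included, and the job is handed in when it is done.

Besides the shell and the picture viewer there is one more tool, called after ">>>" by a JSON object that holds its "api" and its "payload". move_arm: Moves the arm, as the interface text tells. Its arguments: {"type":"object","properties":{"rows":{"type":"string"},"squeeze":{"type":"number"}},"required":["rows"]}

```bash
mkdir -p pics; cat > h.py <<'E'
import numpy as np, cv2
from station import arm
def look(n,f):
    im,d=arm.grab_frame(n); cv2.imwrite('pics/'+f+'.png',im); np.save('pics/'+f+'.npy',d); return im,d
def W(n,u,v,d):
    c=arm.camera_model(n); K=np.array(c['mtx']); T=np.array(c['camera_from_world'])
    p=np.linalg.inv(K)@[u,v,1]*d
    return (np.linalg.inv(T)@np.r_[p,1])[:3]
def Z(n,u,v,z):
    c=arm.camera_model(n); K=np.array(c['mtx']); T=np.linalg.inv(np.array(c['camera_from_world']))
    r=T[:3,:3]@np.linalg.inv(K)@[u,v,1]; o=T[:3,3]
    return o+r*(z-o[2])/r[2]
def blobs(im,cols):
    hsv=cv2.cvtColor(im,cv2.COLOR_BGR2HSV)
    R={'red':[(0,130,70),(8,255,255)],'red2':[(172,130,70),(180,255,255)],'blue':[(100,120,50),(130,255,255)],'green':[(45,80,40),(85,255,255)],'yellow':[(20,120,80),(35,255,255)]}
    for c in cols:
        m=cv2.inRange(hsv,*map(np.array,R[c]))
        n,l,s,ce=cv2.connectedComponentsWithStats(m)
        for i in range(1,n):
            if s[i,4]>25: yield c,s[i],ce[i]
E
python3 - <<'E'
from h import *
a={}
for n in('scene','top'):
    im,d=look(n,n+'1'); a[n]=im
    for c,s,ce in blobs(im,['red','red2','blue','green','yellow']):
        u,v=ce; dd=d[int(v),int(u)]; print(n,c,s,ce.round(1),W(n,u,v,dd).round(3))
cv2.imwrite('pics/both.png',cv2.resize(np.vstack([a['scene'],a['top']]),None,fx=.75,fy=.75))
E
```

```text
scene red [461 193  14  14  81] [467.3 199.5] [ 0.39  -0.275  0.012]
scene red [333 204   7   7  45] [336. 207.] [0.54  0.057 0.087]
scene blue [362 112  30  40 688] [375.2 130.4] [ 0.703 -0.258  0.075]
scene blue [364 209   7  19 107] [367.1 218.3] [0.478 0.022 0.076]
scene green [270 266  17  11 151] [278.4 271. ] [0.539 0.225 0.002]
scene yellow [438 163  34  29  89] [454.7 177. ] [ 0.467 -0.339  0.005]
scene yellow [ 41 173  34  18 215] [ 57.7 181.6] [0.652 0.493 0.33 ]
scene yellow [251 189  20  17 268] [260.2 197.4] [0.703 0.149 0.059]
top red [329 213  10  10  72] [333.7 217.8] [0.544 0.052 0.09 ]
top red [492 291  15  23 153] [498.7 301.8] [ 0.392 -0.28   0.012]
top blue [ 474  116   65   36 1537] [506.2 132.2] [ 0.72  -0.285  0.085]
top blue [349 247   9  10  67] [353.  251.5] [0.482 0.016 0.09 ]
top green [238 216  20  20 170] [247.6 225.4] [0.539 0.225 0.006]
top yellow [ 16 111  30   4 102] [ 31.1 112.5] [0.652 0.491 0.333]
top yellow [276 128  23  24 437] [286.8 139. ] [0.707 0.146 0.061]
top yellow [518 231  16  66 243] [525.6 263.8] [ 0.468 -0.342  0.006]
```

View pics/both.png

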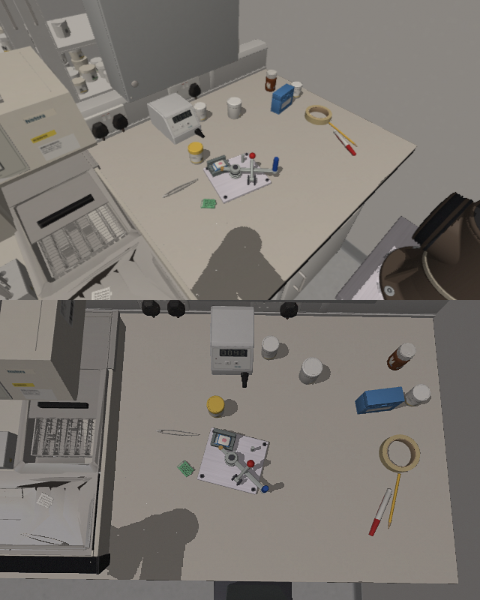

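The top view shows the clamp centred at about (312, 213), the hub at (309, 211), the knob at (334, 218) and the post at (353, 251). I'll zoom in to get the clamp's heading.

```bash
python3 - <<'E'
from h import *
im=cv2.imread('pics/top1.png')
cv2.imwrite('pics/z.png',cv2.resize(im[160:270,255:375],None,fx=5,fy=5,interpolation=cv2.INTER_CUBIC))
g=cv2.cvtColor(im,cv2.COLOR_BGR2GRAY)
print('hub guess',Z('top',309,211,.051).round(4))
P=Z('top',353,251.5,.09);K=Z('top',333.7,217.8,.077)
print(P,K)
# pivot: 120 from post; and knob: at axle(-51,-28)+f*70cos40 toward +x
best=[]
for th in np.radians(np.arange(-120,121,1)):
  R=np.array([[np.cos(th),-np.sin(th)],[np.sin(th),np.cos(th)]])
  pv=P[:2]-R@[-.060,-.104]; best.append((np.linalg.norm(pv+R@[-.051+.0536,-.028]-K[:2]),np.degrees(th),pv))
best.sort(key=lambda b:b[0]); print(best[:4])
E
```

```text
hub guess [0.563  0.0991 0.051 ]
[0.48160977 0.01603712 0.09      ] [0.54625045 0.05160863 0.077     ]
[(np.float64(0.02468428145254601), np.float64(-22.0), array([0.57619989, 0.08998785])), (np.float64(0.02470206478917974), np.float64(-21.0), array([0.57489487, 0.09162741])), (np.float64(0.02475603422399501), np.float64(-23.0), array([0.5774761 , 0.08832576])), (np.float64(0.024809186303381983), np.float64(-20.0), array([0.57356142, 0.09324394]))]
```

View pics/z.png

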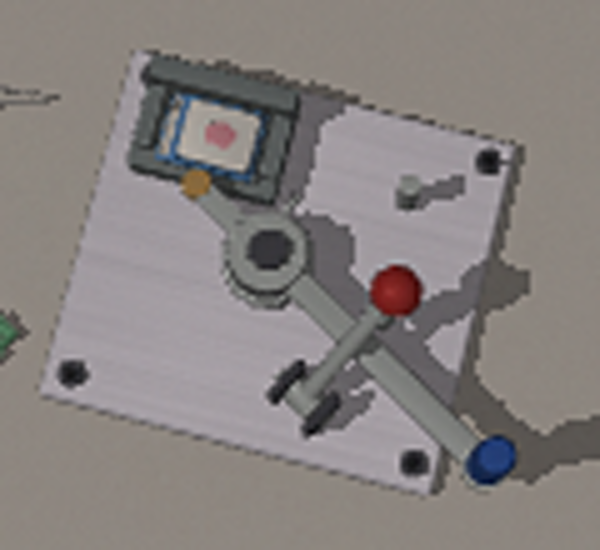

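Clamp yaw is about -15°: the hub is at crop (268, 250), the axle at (303, 398), the knob at (397, 290) and the post at (490, 460). The lever plane is roughly square to the bar. Next I'll work out the move above the knob.

```bash
cat >> h.py <<'E'
from scipy.spatial.transform import Rotation as Ro
def rel(target,head):
    "tool-down pose, tool y along heading head(deg); print remaining shift (tool axes) and turn about z"
    s=arm.get_state(); p=np.array(s['eef_pos']); R=Ro.from_euler('xyz',s['ee_rot']).as_matrix()
    h=np.radians(head); y=np.array([np.cos(h),np.sin(h),0]); z=np.array([0,0,-1.]); G=np.c_[np.cross(y,z),y,z]
    print('t',s['t'],'pos',p.round(4),'turn',np.degrees(Ro.from_matrix(R.T@G).as_rotvec()).round(2),'shift now-axes',(R.T@(np.array(target)-p)).round(4),'target-axes',(G.T@(np.array(target)-p)).round(4),'q',np.round(s['q'],3),'y head',np.degrees(np.arctan2(R[1,1],R[0,1])).round(1))
E
python3 - <<'E'
from h import *
hub=Z('top',308.6,210,.051);post=Z('top',353,251.5,.09);ax=Z('top',315.6,239.6,.03);kn=Z('top',333.7,217.8,.079)
v=post-hub;print(hub,post,np.hypot(*v[:2]),np.degrees(np.arctan2(v[1],v[0])))
w=kn-ax;print(ax,kn,np.hypot(*w[:2]),np.degrees(np.arctan2(w[1],w[0])))
for h in(47,-133): rel([kn[0],kn[1],.16],h)
print(np.array(arm.camera_model('wrist')['mount']).round(3))
E
```

```text
[0.56499682 0.09990993 0.051     ] [0.48160977 0.01603712 0.09      ] 0.11827107978123301 -134.83360063335607
[0.50900407 0.08524446 0.03      ] [0.54594834 0.0516997  0.079     ] 0.04990120014960938 -42.23891322883827
t 0.1 pos [0.2588 0.6229 0.2337] turn [ 3.0000e-02  1.2000e-01 -1.5957e+02] shift now-axes [0.4843 0.4172 0.0744] target-axes [-0.5996 -0.222   0.0737] q [ 1.465  0.359  0.011 -0.    -1.224 -0.288] y head -112.6
t 0.1 pos [0.2588 0.6229 0.2337] turn [ 8.000e-02 -2.000e-02  2.043e+01] shift now-axes [0.4843 0.4172 0.0744] target-axes [0.5996 0.222  0.0737] q [ 1.465  0.359  0.011 -0.    -1.224 -0.288] y head -112.6
[[-0.001 -0.968 -0.251  0.067]
 [ 1.    -0.    -0.     0.   ]
 [ 0.    -0.251  0.968 -0.15 ]
 [ 0.     0.     0.     1.   ]]
```

>>> {"api": "move_arm", "payload": {"rows": "0 0 0 0.044 0.038 0 0.04;0 0 0 0.044 0.038 0 0.04;0 0 0 0.044 0.038 0 0.04;0 0 0 0.044 0.038 0 0.04;0 0 0 0.044 0.038 0 0.04;0 0 0 0.044 0.038 0 0.04;0 0 0 0.044 0.038 0 0.04;0 0 0 0.044 0.038 0 0.04", "squeeze": 10}}

```text
t: 1.1
eef_pos: [0.4678, 0.2057, 0.2346]
ee_rot: [-3.141, 0.0, -0.393]
force: [1.4, 1.1, -0.0]
width: 0.0396
gripper_force: 0.0
```

>>> {"api": "move_arm", "payload": {"rows": "0 0 0 0.044 0.038 0 0.04;0 0 0 0.044 0.038 0 0.04;0 0 0 0.044 0.037 0.01 0.04;0 0 10 0 0 0.015 0.04;0 0 10.4 0 0 0.015 0.04;0 0 0 0 0 0 0.04;0 0 0 0 0 0 0.04"}}

```text
t: 1.98
eef_pos: [0.5462, 0.0527, 0.195]
ee_rot: [-3.141, -0.0, -0.745]
force: [-0.2, 0.5, 0.6]
width: 0.0402
gripper_force: 0.0
```

```bash
cat >> h.py <<'E'
def wrist(f):
    s=arm.get_state(); im,d=look('wrist',f); c=arm.camera_model('wrist')
    T=np.eye(4); T[:3,:3]=Ro.from_euler('xyz',s['ee_rot']).as_matrix(); T[:3,3]=s['eef_pos']
    M=T@np.array(c['mount']); K=np.array(c['mtx'])
    def z(u,v,h):
        r=M[:3,:3]@np.linalg.inv(K)@[u,v,1]; return M[:3,3]+r*(h-M[2,3])/r[2]
    return im,d,z
E
python3 - <<'E'
from h import *
rel([.546,.0517,.064],-132.5)
im,d,z=wrist('w1')
for c,s,ce in blobs(im,['red','red2','blue']): print(c,s,ce.round(1),d[int(ce[1]),int(ce[0])],z(*ce,.077).round(4),z(*ce,.09).round(4))
E
```

```text
t 1.975 pos [0.5462 0.0527 0.195 ] turn [-0.01 -0.02 -0.21] shift now-axes [0.0005 0.0009 0.131 ] target-axes [0.0005 0.0009 0.131 ] q [ 0.453  0.182 -0.326  0.    -1.063  0.372] y head -132.7
red [617   0   5  51 145] [619.3  24.6] 0.30093908 [ 0.4817 -0.2388  0.077 ] [ 0.4872 -0.2268  0.09  ]
red [618  62  22  45 533] [629.3  83.4] 0.3102528 [ 0.4324 -0.2228  0.077 ] [ 0.4403 -0.2117  0.09  ]
red [311 186  19  19 280] [319.6 195.4] 0.26355183 [0.5449 0.0516 0.077 ] [0.5473 0.0495 0.09  ]
red2 [620  77  19  14  84] [628.9  82.4] 0.3118326 [ 0.4334 -0.2229  0.077 ] [ 0.4413 -0.2118  0.09  ]
red2 [622  93  15  12  57] [629.  99.] 0.3132481 [ 0.4204 -0.2164  0.077 ] [ 0.4288 -0.2055  0.09  ]
blue [218 166  35  24  83] [239.3 175.1] 0.3086391 [0.6128 0.0952 0.077 ] [0.612  0.0909 0.09  ]
blue [375 199  23  26 297] [385.1 210.5] 0.277703 [0.4887 0.014  0.077 ] [0.4938 0.0136 0.09  ]
```

View pics/w1.png

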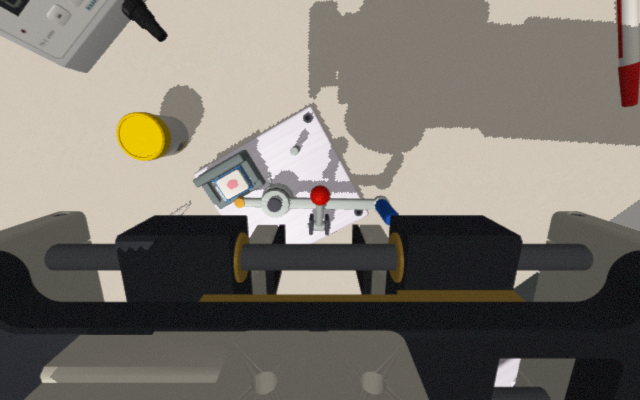

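The wrist view shows the knob at (320, 195), centred with the lever in the tool's x-z plane. That matches the top view, so I'll go down and grip.

>>> {"api": "move_arm", "payload": {"rows": "0 0 0 0 0.001 0.035 0.04;0 0 0 0 0 0.035 0.04;0 0 0 0 0 0.03 0.04;0 0 0 0 0 0.02 0.04;0 0 0 0 0 0.011 0.04;0 0 0 0 0 0 0.04;0 0 0 0 0 0 0.01;0 0 0 0 0 0 0.01"}}

```text
t: 3.02
eef_pos: [0.5458, 0.052, 0.0645]
ee_rot: [-3.14, -0.001, -0.749]
force: [-0.9, 0.3, 0.1]
width: 0.0255
gripper_force: 0.0
```

>>> {"api": "move_arm", "payload": {"rows": "0 0 0 0 0 0 0.01;0 0 0 0 0 0 0.01;0 0 0 0 0 0 0.01", "squeeze": 12}}

```text
t: 3.4
eef_pos: [0.5457, 0.0517, 0.064]
ee_rot: [-3.141, -0.001, -0.75]
force: [0.6, -2.6, 3.9]
width: 0.019
gripper_force: 12.0
```

```bash
python3 - <<'E'
from h import *
r=70;a0=40
# knob path, rotation steps
p=None
for i in range(12):
    a=np.radians(40+92*i/11); q=np.array([r*np.cos(a),-r*np.sin(a)])
    if p is not None: print(i,(q-p).round(1))
    p=q
E
```

```text
1 [-7.1 -7.3]
2 [-8.1 -6.2]
3 [-8.9 -5. ]
4 [-9.5 -3.6]
5 [-10.   -2.2]
6 [-10.2  -0.7]
7 [-10.2   0.8]
8 [-10.    2.2]
9 [-9.5  3.7]
10 [-8.9  5. ]
11 [-8.1  6.3]
```

>>> {"api": "move_arm", "payload": {"rows": "0 0 0 -0.0071 0 -0.0073 0.01;0 0 0 -0.0081 0 -0.0062 0.01;0 0 0 -0.0089 0 -0.005 0.01;0 0 0 -0.0095 0 -0.0036 0.01;0 0 0 -0.01 0 -0.0022 0.01;0 0 0 -0.0102 0 -0.0007 0.01"}}

```text
t: 4.15
eef_pos: [0.5058, 0.0892, 0.0886]
ee_rot: [-3.141, -0.0, -0.749]
force: [5.3, 2.6, -11.7]
width: 0.0189
gripper_force: 12.0
```

>>> {"api": "move_arm", "payload": {"rows": "0 0 0 -0.0102 0 0.0008 0.01;0 0 0 -0.01 0 0.0022 0.01;0 0 0 -0.0095 0 0.0037 0.01;0 0 0 -0.0089 0 0.005 0.01;0 0 0 -0.0081 0 0.0063 0.01;0 0 0 0 0 0 0.01;0 0 0 0 0 0 0.01"}}

```text
t: 5.03
eef_pos: [0.473, 0.121, 0.0718]
ee_rot: [-3.139, -0.002, -0.749]
force: [4.1, 0.2, 4.6]
width: 0.0187
gripper_force: 12.0
```

The lever is near the open end. I'll push a little further along the tangent to seat it on the stop.

>>> {"api": "move_arm", "payload": {"rows": "0 0 0 -0.003 0 0.003 0.01;0 0 0 -0.002 0 0.002 0.01;0 0 0 0 0 0 0.01;0 0 0 0 0 0 0.01"}}

```text
t: 5.52
eef_pos: [0.4702, 0.1238, 0.0677]
ee_rot: [-3.139, -0.003, -0.748]
force: [6.2, -5.7, 12.5]
width: 0.0188
gripper_force: 12.0
```

```bash
python3 - <<'E'
from h import *
s=arm.get_state(); print(s['force'],s['width'])
rel([.473,.12,.07],-132.5)
for n in('top','scene'):
    im,d=look(n,n+'2')
    for c,st,ce in blobs(im,['red','blue']): print(n,c,st,ce.round(1),Z(n,*ce,.09).round(3))
cv2.imwrite('pics/z2.png',cv2.resize(im[165:285,240:400],None,fx=4,fy=4,interpolation=cv2.INTER_CUBIC))
E
```

```text
[ 6.20170306 -5.65528592 12.48215372] 0.01879806647302928
t 5.525 pos [0.4702 0.1238 0.0677] turn [-0.17 -0.17 -0.37] shift now-axes [ 0.0046  0.0009 -0.0023] target-axes [ 0.0046  0.0009 -0.0023] q [ 0.665  0.231 -0.616  0.004 -0.721  0.155] y head -132.9
top red [492 291  15  24 162] [498.7 302. ] [ 0.393 -0.25   0.09 ]
top blue [ 474  116   65   36 1536] [506.3 132.2] [ 0.718 -0.283  0.09 ]
top blue [349 247   9  10  67] [352.9 251.7] [0.481 0.016 0.09 ]
scene red [461 193  13  15  82] [467.3 199.6] [ 0.359 -0.184  0.09 ]
scene red [333 236   9   8  59] [336.5 239.3] [0.47  0.124 0.09 ]
```

View pics/z2.png

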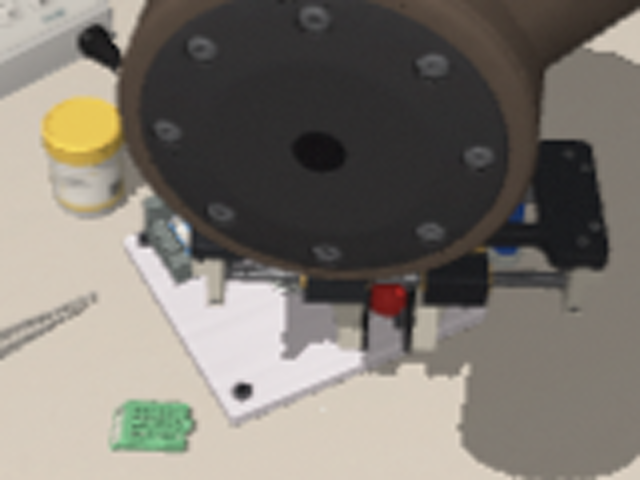

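The reaction is about 15 N against the motion and the knob hardly moved, so the lever is on its stop. The scene crop shows the knob between the pads at the far side, with the pot and cassette untouched. I'll release, rise and turn towards the post.

>>> {"api": "move_arm", "payload": {"rows": "0 0 0 0.003 0 -0.003 0.01;0 0 0 0 0 0 0.04;0 0 0 0 0 0 0.04;0 0 0 0 0 0 0.04;0 0 0 0 0 -0.02 0.04;0 0 0 0 0 -0.04 0.04;0 0 0 0 0 -0.05 0.04"}}

```text
t: 6.5
eef_pos: [0.4691, 0.121, 0.1787]
ee_rot: [3.138, 0.001, -0.75]
force: [1.7, 0.5, 0.1]
width: 0.04
gripper_force: 0.0
```

>>> {"api": "move_arm", "payload": {"rows": "0 0 10.3 0 0 -0.01 0.04;0 0 10.3 0 0 0 0.04;0 0 10.3 0 0 0 0.04;0 0 10.3 0 0 0 0.04;0 0 10.3 0 0 0 0.04;0 0 10.3 0 0 0 0.04;0 0 10.3 0 0 0 0.04;0 0 10.3 0 0 0 0.04"}}

```text
t: 7.5
eef_pos: [0.4697, 0.1214, 0.1881]
ee_rot: [3.141, -0.001, -2.194]
force: [0.5, -0.6, -0.6]
width: 0.0397
gripper_force: 0.0
```

```bash
python3 - <<'E'
from h import *
rel([.481,.0155,.18],135)
im,d,z=wrist('w2')
for c,s,ce in blobs(im,['red','blue']): print(c,s,ce.round(1),d[int(ce[1]),int(ce[0])],z(*ce,.082).round(4),z(*ce,.09).round(4))
im2,_=look('top','top3')
for c,s,ce in blobs(im2,['red','blue']): print(c,s,ce.round(1),Z('top',*ce,.084).round(3))
cv2.imwrite('pics/c3.png',cv2.resize(np.vstack([im,im2]),None,fx=.75,fy=.75))
E
```

```text
t 7.5 pos [0.4697 0.1214 0.1881] turn [ 0.03 -0.08  9.29] shift now-axes [ 0.0793 -0.071   0.0082] target-axes [ 0.0668 -0.0829  0.0081] q [ 0.659  0.083 -0.462 -0.    -1.028 -1.282] y head 144.3
red [299 190  20  21 300] [309.  199.9] 0.25624064 [0.4772 0.1171 0.082 ] [0.4757 0.1155 0.09  ]
blue [224 103  29  19 421] [238.2 112. ] 0.23635267 [0.4805 0.0163 0.082 ] [0.4789 0.0178 0.09  ]
red [492 291  15  23 148] [498.9 301.6] [ 0.394 -0.252  0.084]
blue [ 474  116   65   36 1536] [506.3 132.2] [ 0.72  -0.286  0.084]
blue [349 247   9  10  67] [352.9 251.7] [0.482 0.016 0.084]
```

View pics/c3.png

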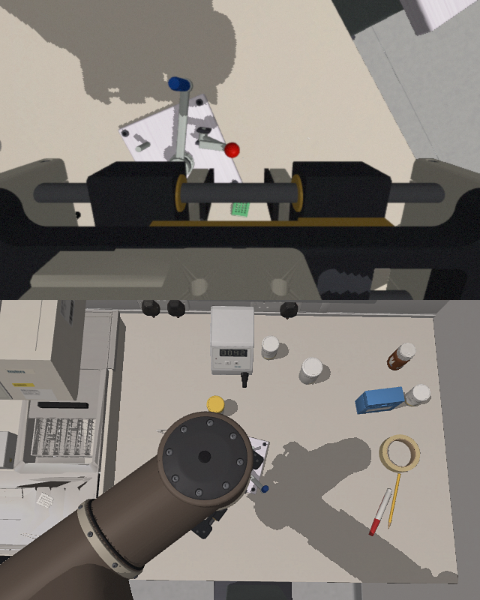

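The wrist view shows the knob at (309, 200), about 46 mm behind the axle against 47 mm expected when open, and the post at (238, 112). Moving onto the post.

>>> {"api": "move_arm", "payload": {"rows": "0 0 0 0.04 -0.0355 0 0.045;0 0 0 0.039 -0.0355 0 0.045;0 0 9.3 0 0 0.028 0.045;0 0 0 0 0 0 0.045;0 0 0 0 0 0 0.045"}}

```text
t: 8.22
eef_pos: [0.4827, 0.0165, 0.1612]
ee_rot: [-3.141, -0.0, -2.344]
force: [1.1, -1.2, 0.1]
width: 0.0447
gripper_force: 0.0
```

```bash
python3 - <<'E'
from h import *
rel([.481,.016,.060],135)
im,d,z=wrist('w3')
for c,s,ce in blobs(im,['red','blue']): print(c,s,ce.round(1),d[int(ce[1]),int(ce[0])],z(*ce,.082).round(4),z(*ce,.09).round(4))
E
```

```text
t 8.225 pos [0.4827 0.0165 0.1612] turn [-0.02 -0.01  0.67] shift now-axes [0.0015 0.0009 0.1012] target-axes [0.0015 0.0009 0.1012] q [ 0.443  0.106 -0.505  0.    -0.96  -1.217] y head 135.7
blue [308 188  17  28 386] [316.  201.3] 0.2273044 [0.4807 0.0116 0.082 ] [0.4791 0.0101 0.09  ]
```

>>> {"api": "move_arm", "payload": {"rows": "0 0 0.7 0.0015 0.001 0.03 0.045;0 0 0 0 0 0.03 0.045;0 0 0 0 0 0.025 0.045;0 0 0 0 0 0.016 0.045;0 0 0 0 0 0 0.01;0 0 0 0 0 0 0.01;0 0 0 0 0 0 0.01;0 0 0 0 0 0 0.01", "squeeze": 20}}

```text
t: 9.28
eef_pos: [0.4826, 0.0151, 0.0607]
ee_rot: [-3.138, 0.002, -2.361]
force: [8.8, -12.2, -5.0]
width: 0.0159
gripper_force: 20.0
```

>>> {"api": "move_arm", "payload": {"rows": "0 0 0 0 0 0 0.01;0 0 0 0 0 0 0.01"}}

```text
t: 9.52
eef_pos: [0.4827, 0.015, 0.0607]
ee_rot: [-3.139, 0.002, -2.361]
force: [8.2, -10.8, -3.1]
width: 0.0154
gripper_force: 20.0
```

>>> {"api": "move_arm", "payload": {"rows": "0 0 -5 -0.0005 -0.0105 0 0.01;0 0 -5 -0.0005 -0.0105 0 0.01;0 0 -5 -0.0005 -0.0105 0 0.01;0 0 -5 -0.0005 -0.0105 0 0.01;0 0 0 0 0 0 0.01", "squeeze": 25}}

```text
t: 10.15
eef_pos: [0.5159, -0.0082, 0.0605]
ee_rot: [-3.14, 0.001, -2.014]
force: [-0.9, 2.6, 6.8]
width: 0.0156
gripper_force: 25.0
```

>>> {"api": "move_arm", "payload": {"rows": "0 0 -5 -0.0005 -0.0105 0 0.01;0 0 -5 -0.0005 -0.0105 0 0.01;0 0 -5 -0.0005 -0.0105 0 0.01;0 0 -5 -0.0005 -0.0105 0 0.01;0 0 0 0 0 0 0.01"}}

```text
t: 10.78
eef_pos: [0.5558, -0.0189, 0.0604]
ee_rot: [-3.141, 0.0, -1.665]
force: [-3.5, 2.1, 7.7]
width: 0.0154
gripper_force: 25.0
```

>>> {"api": "move_arm", "payload": {"rows": "0 0 -5 -0.0005 -0.0105 0 0.01;0 0 -5 -0.0005 -0.0105 0 0.01;0 0 -5 -0.0005 -0.0105 0 0.01;0 0 -5 -0.0005 -0.0105 0 0.01;0 0 0 0 0 0 0.01;0 0 0 0 0 0 0.01"}}

```text
t: 11.52
eef_pos: [0.5965, -0.0156, 0.0605]
ee_rot: [3.141, -0.0, -1.318]
force: [-3.9, 0.4, 7.9]
width: 0.0153
gripper_force: 25.0
```

```bash
python3 - <<'E'
from h import *
s=arm.get_state();p=np.array(s['eef_pos']);v=p[:2]-[.565,.0999];print(p,s['force'],np.hypot(*v),np.degrees(np.arctan2(v[1],v[0])))
v=np.array([.4827,.015])-[.565,.0999];print(np.hypot(*v),np.degrees(np.arctan2(v[1],v[0])))
E
```

```text
[ 0.59645285 -0.01563448  0.06048219] [-3.85905521  0.44127542  7.90624577] 0.11973929340651246 -74.77098872548319
0.11824254733385943 -134.10910872560603
```

About 59-60° wound, and the reaction is still spring only. I'll ease forward until the stop pushes back.

>>> {"api": "move_arm", "payload": {"rows": "0 0 -0.7 0 -0.0015 0 0.01;0 0 -0.7 0 -0.0015 0 0.01;0 0 0 0 0 0 0.01"}}

```text
t: 11.9
eef_pos: [0.5993, -0.0149, 0.0605]
ee_rot: [3.141, -0.0, -1.293]
force: [-3.2, -0.6, 6.3]
width: 0.0153
gripper_force: 25.0
```

>>> {"api": "move_arm", "payload": {"rows": "0 0 0 0 -0.0015 0 0.01;0 0 0 0 0 0 0.01"}}

```text
t: 12.15
eef_pos: [0.6004, -0.0145, 0.0605]
ee_rot: [3.141, -0.0, -1.293]
force: [-4.4, 0.4, 8.0]
width: 0.0155
gripper_force: 25.0
```

>>> {"api": "move_arm", "payload": {"rows": "0 0 0 0 -0.0015 0 0.01;0 0 0 0 -0.0015 0 0.01;0 0 0 0 0 0 0.01"}}

```text
t: 12.52
eef_pos: [0.601, -0.0144, 0.0603]
ee_rot: [3.137, 0.0, -1.293]
force: [-11.2, -1.0, 12.7]
width: 0.0154
gripper_force: 25.0
```

>>> {"api": "move_arm", "payload": {"rows": "0 0 0 0 -0.0015 0 0.01;0 0 0 0 -0.001 0 0.01;0 0 0 0 0 0 0.01"}}

```text
t: 12.9
eef_pos: [0.6014, -0.0144, 0.0602]
ee_rot: [3.133, 0.0, -1.294]
force: [-16.9, -2.0, 18.1]
width: 0.0158
gripper_force: 25.0
```

The stop is reached: the reaction jumped from 4 to 17 N with almost no motion. One check of the scene before handing in.

```bash
python3 - <<'E'
from h import *
im,d=look('scene','s4')
im2,_=look('top','t4')
for n,i in(('scene',im),('top',im2)):
    for c,s,ce in blobs(i,['red','blue','green','yellow']): print(n,c,s[4],ce.round(1),Z(n,*ce,.082).round(3))
cv2.imwrite('pics/c4.png',np.hstack([cv2.resize(im[150:300,220:420],None,fx=2,fy=2),cv2.resize(im2[110:260,220:420],None,fx=2,fy=2)]))
E
```

```text
scene red 79 [467.5 199.5] [ 0.362 -0.194  0.082]
scene red 68 [336.3 237.9] [0.477 0.117 0.082]
scene blue 687 [375.3 130.4] [ 0.696 -0.25   0.082]
scene blue 69 [338.3 188.1] [0.587 0.005 0.082]
scene green 148 [278.4 270.9] [0.49  0.258 0.082]
scene yellow 88 [454.6 176.9] [ 0.428 -0.242  0.082]
scene yellow 215 [ 57.7 181.6] [1.037 0.489 0.082]
scene yellow 267 [260.2 197.4] [0.681 0.163 0.082]
top red 146 [498.8 301.8] [ 0.394 -0.253  0.082]
top blue 1526 [506.5 132.1] [ 0.721 -0.287  0.082]
top yellow 110 [ 30.7 112.5] [0.747 0.65  0.082]
top yellow 239 [525.7 263.7] [ 0.464 -0.307  0.082]
```

View pics/c4.png

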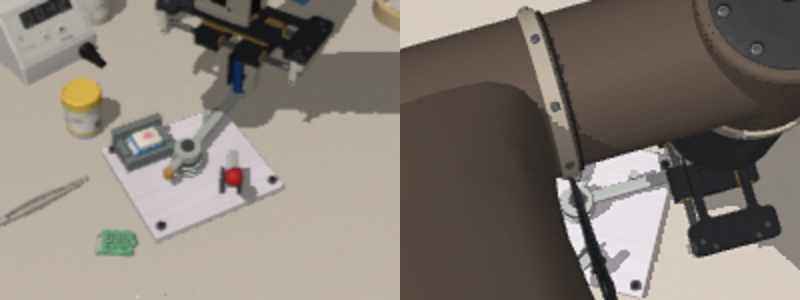

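The lever is open with its knob at (0.477, 0.117). The bar lies against the stop peg with the post gripped, and the block, pot, cassette and tweezers are unmoved.

```bash
python3 -c "
from station import arm
print(arm.job_done())"
```

```text
the job is handed in; nothing more can be done
None
```

The job is handed in: the lever is fully open, the spring arm is wound forward to its stop with the post still gripped, and the wax block, pot, cassette and tweezers look undisturbed in the last pictures.

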